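# Index a setter's turntable and bolt it

## Task

On the jeweller's indexing stand, turn the round plate by pushing gently against the ears on its edge, without gripping it, until one of its two rim notches faces the bolt. Then push the bolt into that notch until it is fully home, pressing it firmly against the stop at the notch's bottom (hold about 15 N on the handle for half a second, never over 20), and let go. Leave everything else on the bench and on the stand's board where it is.

Things in the scene. Friction and masses are not known exactly. Their poses are not given: they have to be found in the camera images.
- stand: the fixed indexing stand; origin at the centre of its board's underside, on the bench, straight below the plate's axis of rotation; z up. Board 220 mm (x) by 300 mm (y) by 12 mm thick. The bolt lies above the -y half and slides along +y towards the axis. A guide block (36 mm in x, 12 mm in y, top at 62 mm) stands centred 86 mm from the axis on the -y side
- plate: the round steel plate, 104 mm across, 18 mm thick, turning about a vertical axis fixed to the stand; origin on the axis at its underside, 40 mm above the bench (top at 58 mm). A notch lies on its +x axis and another, identical, on -x. Friction holds it where it is left. More than 20 N from the fingers is too much, so it must not be gripped. A small mounted stone stands 17 mm above its middle
- notch (a point): mouth of one rim notch, 52 mm from the axis on the plate's +x axis, half-way up the rim; the other lies opposite. Each is 13 mm wide, flared to 16 mm at the rim, open above and below. Inside sits an adjustable stop screw, the bottom of the notch, whose face is set anywhere from 28 to 42 mm from the axis, differently each time and in each notch; its setting is not measured and must be felt with the bolt
- ear (a point): middle of one of the four identical ears (this point 64 mm from the axis), 45 degrees from the plate's +x axis; the others at 135, 225 and 315. Each is 12 mm wide and reaches from the rim to 76 mm from the axis; heights 40 to 50 mm above the bench, free space below down to the board at 12 mm. About 2.5 N at an ear turns the plate
- bolt (a joint): travel of the bolt in m: 0 fully drawn back, between 0.015 and 0.029 when its nose meets the stop in the notch, depending on how that is set. It starts within 4 mm of drawn back, stays where it is left, and needs about 2.5 N to slide. If the notch is more than about 5 mm off line the nose strikes the rim at 5 mm of travel
- bolt_handle (a point): middle of the bolt's upright round handle, 14 mm across, standing from 58 mm to 92 mm above the bench (this point at 75 mm); 130 mm from the plate's axis when drawn back. The bar below it is 10 mm wide and lies 51 to 58 mm above the bench; it ends 7 mm outside the handle's centre
- bolt_nose (a point): tip of the bolt's rounded nose (10 mm wide), 57 mm from the plate's axis when drawn back, 54.5 mm above the bench
- ring_blank: a short brass ring, 26 mm across, 8 mm high, on the stand's board; a bystander, origin at its underside or handle axis; not to be moved
- bench_block: a square steel block, 32 x 32 x 18 mm, on the stand's board; a bystander, origin at its underside or handle axis; not to be moved
- punch_die: an upright dark steel cylinder, 22 mm across, 20 mm high, on the stand's board; a bystander, origin at its underside or handle axis; not to be moved
- hammer: a 200 mm hammer lying on the bench to the right of the stand; a bystander, origin at its underside or handle axis; not to be moved
- screwdriver: a 170 mm screwdriver lying on the bench to the left; a bystander, origin at its underside or handle axis; not to be moved
- dish: a terracotta dish, 90 mm across, 30 mm high, to the right; a bystander, origin at its underside or handle axis; not to be moved
- jar: a glass jar, 48 mm across, 55 mm high, to the left; a bystander, origin at its underside or handle axis; not to be moved

How it is judged:
By the outcome, as a careful person would: the job done as asked, in the order asked, and still so for the second after the job is handed in, with the robot touching nothing.
It also fails if it takes over 54 s, if anything falls off the work surface, if the arm or the gripper's body presses on something with over 40 N, if the wrist force passes 120 N, or if a joint passes its speed limit or range.

## Robot

A 6-joint arm with a two-finger parallel gripper is mounted at the origin on the work surface. World frame = base frame: x ahead of the robot, y to its left, z up, the work surface at z = 0. Lengths are in mm, angles in rad, forces in N, time in s.
With the tool pointing down it reaches from about 325 to 875 mm from the base axis. Payload 4.4 kg.
Tool frame: the origin (TCP) lies between the finger pads; the fingertips stand 14 mm ahead of it and the grasp point (between the pads) lies 5 mm behind it (robot.tip_extent is the z of the fingertips in the tool frame, in mm); z points along the fingers, y is the line along which they close (so a half turn about z gives the same grasp; the last joint's range is limited). The gripper opens to 85 mm and grips with 20 to 120 N. Pads are 22 mm wide; open, the fingers measure 114 mm over their backs; the gripper's body (76 mm by 85 mm) begins 54 mm behind the grasp point. The pads swing forward as they close: fully open they stand 13 mm farther back than shut.
Start: joints at [-0.15, 0.207, 1.542, -0, 1.393, -0.15], TCP at [575.002, -0.012, 245.282] pointing down, gripper open.
Joint ranges: [-2.73, 2.73], [-0.86, 2.22], [0.23, 2.46], [-1.11, 4.25], [0.08, 2.63], [-2.82, 2.82]. Speed limits (rad/s): [2.79, 2.79, 3.14, 3.14, 3.14, 3.14].

## Interface

Orientations are given as a unit quaternion [w, x, y, z].
In Python, from bench import sensors, vision, robot gives the robot as it stands.
- The arm moves only by the tool play_rows, never from a script. Its arguments are lists of equal length, an entry for each row: "linear": the shift along the tool's x, y, z in mm, a list of three; "twist": the turn about the tool's z in degrees; "grip": the closure, from -1 (fully open) to 1 (shut). In form: {"linear": [[dx, dy, dz], ...], "twist": [twist, ...], "grip": [grip, ...]}. A call has 1 to 12 rows; each row is the pose to reach, as a shift and turn from the pose commanded when the call began, along the tool's axes at that moment; what a row does not reach only later rows make up. A row lasts 1/8 s, in which the tool goes at most 62.5 mm and 10.7 degrees, less where a joint would pass 70% of its speed; a pose out of reach is approached as far as the arm can. A call with a gripper value outside its range is refused whole. The fingers move at their own pace and stop on an object; "newtons" is the grip in N (left out, the last holds). Time passes only in rows, so rows that repeat a pose let the fingers close. It gives the time, the measured TCP pose, the force, the opening and the grip force at its end, in the units of the state.
- sensors.observe(): the state, without advancing time (a new reading comes with each control period).
- vision.read_camera(name): name is "scene" or "side" or "wrist"; returns (picture, depth): 384x512x3 uint8, red, green, blue; 384x512 float32, mm along the optical axis (not along the pixel's ray), 0 where there is no reading.
- vision.camera_model(name): a dict with "mtx" (3x3 intrinsics, pixels), "R" (3x3) and "t" (3): a world point X has camera coordinates R X + t. Camera axes: x right, y down, z forward; pixel columns grow to the right and rows downward; lengths in mm; the calibration is good to about 2 mm. The wrist camera is an equidistant fisheye: a pixel r from the principal point sees the ray r / f radians off the axis. A picture is of the moment at which its call begins: read the wrist's pose just before it. camera_model takes no time and is no camera call; for the wrist camera it gives the pose at the moment of the call.
- robot.job_done(): hands the job in; it is judged then, once.
The state is a dict: "t": time; "q": joint angles; "qvel": joint speeds; "effort": joint torques, N m; "eef_pos": TCP position; "eef_rot": TCP orientation; "force": force on the tool from outside, world axes, zero at the start; "ft_torque": the same for the moment, N m; "width": finger opening in mm; "grip_force": force on a finger pad.
Only numpy, scipy, OpenCV 4.12 (cv2) and the standard library are available. Lean on these libraries where they do the work, as an engineer would, in place of code of your own. Each camera call takes 0.05 s, during which the arm holds its last target. There are 200 camera calls.

## Working session

There is one attempt and no reset: what is moved stays moved. The work goes in short steps, Python scripts to look and compute and a tool call to move; the robot and the scene stay as the last step left them, time stands still between calls to the robot, and variables do not carry over. Pictures are saved under pics/ and viewed, at most 10 in all, crops included, and the job is handed in when it is done.

Besides the shell and the picture viewer there is one more tool, called after "Request:" as a command line: name --pt "numbers of a row" for each row, then --argument value for the rest. play_rows: Moves the arm, as the interface text tells. Its arguments: {"type":"object","properties":{"linear":{"type":"array","items":{"type":"array","items":{"type":"number"}}},"twist":{"type":"array","items":{"type":"number"}},"grip":{"type":"array","items":{"type":"number"}},"newtons":{"type":"number"}},"required":["linear","twist","grip"]}

```bash
mkdir -p pics; cat > h.py <<'E'
import numpy as np, cv2
from bench import sensors, vision, robot
def snap(n,f):
    p,d=vision.read_camera(n); np.savez('pics/'+f+'.npz',p=p,d=d,**vision.camera_model(n)); cv2.imwrite('pics/'+f+'.png',p[:,:,::-1]); return p,d
def ray(n,u,v,z,f):
    """pixel -> world point at height z"""
    m=np.load('pics/'+f+'.npz'); K,R,t=m['mtx'],m['R'],m['t']
    a=(u-K[0,2])/K[0,0]; b=(v-K[1,2])/K[1,1]
    if n=='wrist':
        th=np.hypot(a,b); s=np.tan(th)/max(th,1e-9); a*=s;b*=s
    d=R.T@np.array([a,b,1.]); c=-R.T@t
    return c+d*(z-c[2])/d[2]
E
python3 - <<'E'
from h import *
ps=[snap(n,n+'0')[0] for n in ('scene','side')]
im=snap('wrist','wrist0')[0]
for n in('scene','wrist'):
    cv2.imwrite('pics/%s0b.png'%n,cv2.resize(cv2.imread('pics/%s0.png'%n),(800,600),interpolation=cv2.INTER_CUBIC))
s=sensors.observe();print(s)
for n in('scene','side','wrist'):
    m=vision.camera_model(n);print(n,-m['R'].T@m['t'],m['mtx'].ravel(),m['R'].round(2).tolist())
E
```

```text
{'t': 0.15, 'q': array([-1.50493487e-01,  2.07265141e-01,  1.54261620e+00, -1.60827413e-05,
        1.39351508e+00, -1.50474556e-01]), 'qvel': array([ 0.00200557, -0.00272965, -0.0039947 , -0.0006425 ,  0.00139326,
        0.00084834]), 'effort': array([ 5.23460058e-04, -3.83512866e+01, -2.92037880e+01, -1.78299792e-04,
        6.64118095e-03, -5.65601522e-05]), 'eef_pos': array([5.74438773e+02, 7.26987709e-02, 2.44373828e+02]), 'eef_rot': array([-7.21434595e-04,  7.07112179e-01,  7.07100808e-01, -5.41287692e-04]), 'force': array([ 0.40706422,  0.55897611, -0.15594941]), 'ft_torque': array([-0.04079055,  0.01342383,  0.01320493]), 'grip_force': 0.0, 'width': 85.39312070732008}
scene [1395.17448324  694.85510581 1048.393542  ] [489.63354403   0.         254.08501806   0.         489.63354403
 198.32584216   0.           0.           1.        ] [[-0.63, 0.77, -0.02], [0.52, 0.41, -0.75], [-0.57, -0.48, -0.66]]
side [471.03606775 701.06528137 773.160216  ] [418.22305046   0.         245.92423759   0.         418.22305046
 204.09000771   0.           0.           1.        ] [[-1.0, -0.1, -0.01], [-0.06, 0.71, -0.7], [0.07, -0.7, -0.71]]
wrist [575.32998371  73.33730545 372.03575582] [297.31863964   0.         257.79899712   0.         297.31863964
 188.38145214   0.           0.           1.        ] [[1.0, 0.0, -0.0], [0.0, -0.96, 0.28], [-0.0, -0.28, -0.96]]
```

View pics/scene0b.png

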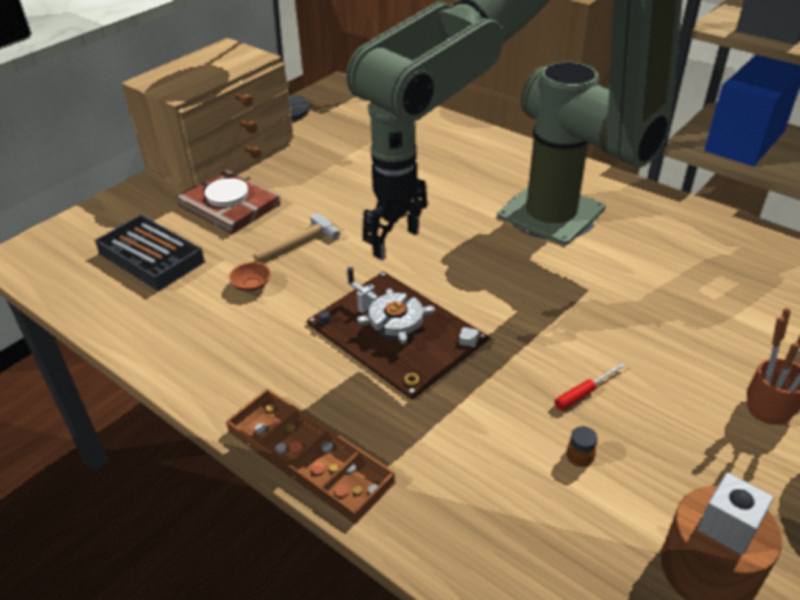

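View pics/wrist0b.png

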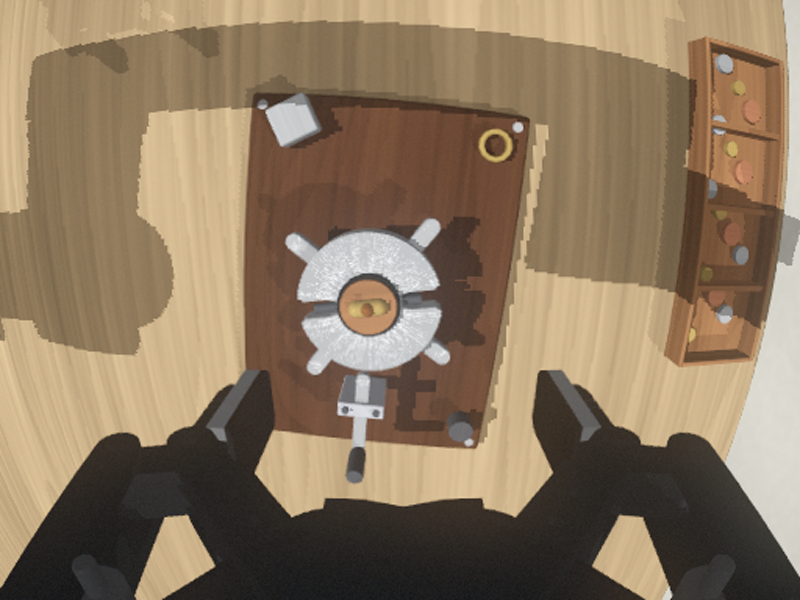

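```bash
python3 - <<'E'
from h import *
p=cv2.imread('pics/wrist0.png')[130:320,150:340]
cv2.imwrite('pics/c1.png',cv2.resize(p,(600,600),interpolation=cv2.INTER_CUBIC))
s=1.5625
for n,u,v,z in [('TL',253,94,12),('TR',528,119,12),('BL',244,428,12),('BR',478,448,12)]:
    print(n,ray('wrist',u/s,v/s,z,'wrist0').round(1))
E
```

```text
TL [456.7 130.8  12. ]
TR [671.8 109.2  12. ]
BL [ 423.2 -166.5   12. ]
BR [ 645.7 -184.2   12. ]
```

View pics/c1.png

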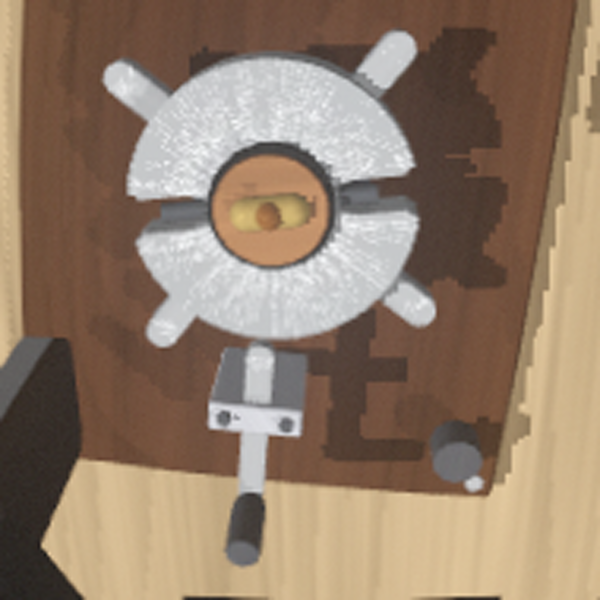

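```bash
python3 - <<'E'
from h import *
s=600/190
for n,u,v,z in [('ear1',405,38,50),('ear2',112,68,50),('ear3',156,340,50),('ear4',428,318,50),('L',127,195,58),('R',418,215,58),('T',272,53,58),('B',272,340,58),('nose',259,345,56),('htop',243,553,92),('hbot',248,495,58),('notchR',415,188,58),('notchL',132,216,58),('guideL',222,348,62),('guideR',308,353,62),('gfl',210,404,62),('gfr',300,408,62),('die',457,440,32)]:
    print(n,ray('wrist',150+u/s,130+v/s,z,'wrist0').round(1))
E
```

```text
ear1 [596.9  30.8  50. ]
ear2 [493.9  20.8  50. ]
ear3 [503.7 -84.6  50. ]
ear4 [607.8 -74.4  50. ]
L [498.7 -23.7  58. ]
R [602.1 -30.8  58. ]
T [551.6  26.6  58. ]
B [549.4 -79.9  58. ]
nose [544.3 -83.   56. ]
htop [ 538.4 -154.    92. ]
hbot [ 537.5 -150.7   58. ]
notchR [600.8 -20.8  58. ]
notchL [500.  -31.5  58. ]
guideL [531.1 -81.5  62. ]
guideR [562.9 -83.1  62. ]
gfl [ 525.3 -105.6   62. ]
gfr [ 559.5 -106.7   62. ]
die [ 624.3 -140.3   32. ]
```

Request:
play_rows --pt "-20 4 30" --pt "-40 8 60" --pt "-60 12 90" --pt "-80 16 120" --pt "-90 17 135" --pt "-90 17 135" --pt "-90 17 135" --twist '[8, 16, 24, 32, 39.5, 39.5, 39.5]' --grip '[1, 1, 1, 1, 1, 1, 1]' --newtons 20

```text
t: 1.02
eef_pos: [592.4, -89.7, 110.9]
eef_rot: [0.0, 0.904, 0.427, 0.0]
force: [0.4, 0.3, -0.4]
width: 0.1
grip_force: 0.0
```

```bash
python3 - <<'E'
from h import *
snap('wrist','w1');snap('side','s1')
a=cv2.imread('pics/w1.png');b=cv2.imread('pics/s1.png')[150:330,150:390]
cv2.imwrite('pics/w1b.png',np.hstack([cv2.resize(a,(400,300)),cv2.resize(b,(400,300),interpolation=cv2.INTER_CUBIC)]))
s=sensors.observe();print(s['eef_pos'],s['eef_rot'],s['force'],s['width'],s['t'])
E
```

```text
[592.78468484 -89.65551238 111.53688604] [6.54589625e-04 9.04067152e-01 4.27389136e-01 8.26330892e-04] [ 0.50182136 -0.89459583  0.03630457] 0.2782460971401601 1.125
```

View pics/w1b.png

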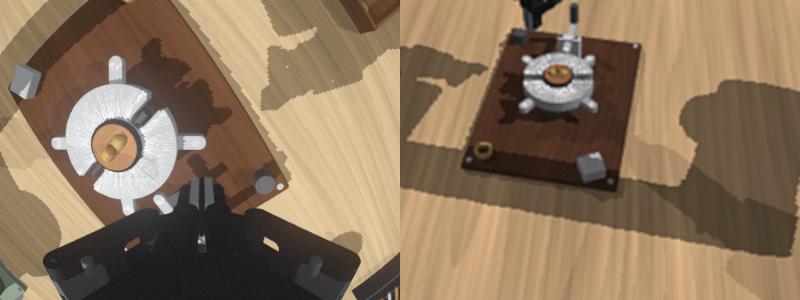

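Request:
play_rows --pt "0 0 20" --pt "0 0 40" --pt "0 0 57" --pt "0 0 57" --twist '[0, 0, 0, 0]' --grip '[1, 1, 1, 1]'

```text
t: 1.62
eef_pos: [589.8, -89.3, 50.2]
eef_rot: [-0.002, 0.904, 0.427, -0.002]
force: [-0.6, -1.0, -0.6]
width: -0.5
grip_force: 0.0
```

```bash
cat > arc.py <<'E'
# arc rows in tool frame at start; pose now: yaw a0 (deg); plan pushes keeping (r along ear, off perp) constant
import numpy as np
C=np.array([550.4,-27.0])
def pose(f,r,o):
    f=np.radians(f);return C+r*np.array([np.cos(f),np.sin(f)])+o*np.array([np.sin(f),-np.cos(f)])
def rows(f0,P0,fs,r,o):
    a=np.radians(f0);X=np.array([-np.sin(a),np.cos(a)]);Y=np.array([np.cos(a),np.sin(a)])
    for f in fs:
        d=pose(f,r,o)-P0; print([round(float(d@X),1),round(float(d@Y),1),0],round(f0-f,1))
E
python3 - <<'E'
from arc import *
P0=np.array([592.,-90.])
rows(-39.5,P0,np.r_[-39.5+np.arange(1,13)*3],71,17)
E
```

```text
[8.9, -0.4, 0] -3.0
[12.7, 0.2, 0] -6.0
[16.5, 0.6, 0] -9.0
[20.3, 0.8, 0] -12.0
[24.1, 0.8, 0] -15.0
[27.9, 0.6, 0] -18.0
[31.7, 0.2, 0] -21.0
[35.5, -0.4, 0] -24.0
[39.2, -1.2, 0] -27.0
[42.9, -2.2, 0] -30.0
[46.6, -3.4, 0] -33.0
[50.1, -4.7, 0] -36.0
```

Request:
play_rows --pt "3 -0.4 0" --pt "6 -0.4 0" --pt "9 -0.4 0" --pt "12.7 0.2 0" --pt "16.5 0.6 0" --pt "20.3 0.8 0" --pt "24.1 0.8 0" --pt "27.9 0.6 0" --pt "31.7 0.2 0" --pt "35.5 -0.4 0" --pt "39.2 -1.2 0" --twist '[-1, -2, -3, -6, -9, -12, -15, -18, -21, -24, -27]' --grip '[1, 1, 1, 1, 1, 1, 1, 1, 1, 1, 1]'

```text
t: 3.0
eef_pos: [616.3, -59.2, 53.8]
eef_rot: [0.0, 0.779, 0.627, -0.0]
force: [-0.4, -1.9, 0.2]
width: 0.3
grip_force: 1.2
```

```bash
python3 - <<'E'
from h import *
from arc import *
snap('wrist','w2')
s=sensors.observe();print(s['eef_pos'],s['force'],s['t'])
cv2.imwrite('pics/w2b.png',cv2.resize(cv2.imread('pics/w2.png'),(600,450)))
rows(-12.5,pose(-12.5,71,17),np.r_[-12.5+np.arange(1,13)*3],71,17)
E
```

```text
[616.42927787 -58.68402129  53.79668781] [-1.29407414 -0.99992777 -0.24223581] 3.05
[3.7, 0.8, 0] -3.0
[7.5, 1.4, 0] -6.0
[11.3, 1.8, 0] -9.0
[15.1, 2.0, 0] -12.0
[19.0, 2.0, 0] -15.0
[22.8, 1.8, 0] -18.0
[26.6, 1.4, 0] -21.0
[30.3, 0.8, 0] -24.0
[34.1, -0.0, 0] -27.0
[37.8, -1.0, 0] -30.0
[41.4, -2.2, 0] -33.0
[45.0, -3.6, 0] -36.0
```

View pics/w2b.png

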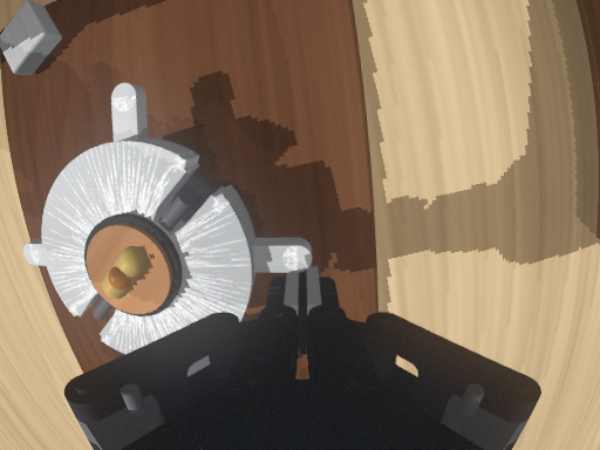

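The picture shows the ear at (280,255) horizontal, just ahead of the closed fingers, so the plate is turning with them.

Request:
play_rows --pt "3.7 0.8 0" --pt "7.5 1.4 0" --pt "11.3 1.8 0" --pt "15.1 2.0 0" --pt "19.0 2.0 0" --pt "22.8 1.8 0" --pt "26.6 1.4 0" --pt "30.3 0.8 0" --pt "34.1 0 0" --pt "37.8 -1.0 0" --pt "41.4 -2.2 0" --pt "45.0 -3.6 0" --twist '[-3, -6, -9, -12, -15, -18, -21, -24, -27, -30, -33, -36]' --grip '[1, 1, 1, 1, 1, 1, 1, 1, 1, 1, 1, 1]'

```text
t: 4.55
eef_pos: [622.4, -14.7, 53.8]
eef_rot: [0.0, 0.548, 0.837, -0.0]
force: [-0.7, -2.2, 0.9]
width: 0.1
grip_force: 1.1
```

```bash
python3 - <<'E'
from arc import *
rows(23.5,pose(23.5,71,17),np.r_[23.5+np.arange(1,9)*1.75],71,17)
E
```

```text
[2.2, 0.5, 0] -1.8
[4.4, 0.9, 0] -3.5
[6.6, 1.3, 0] -5.2
[8.8, 1.5, 0] -7.0
[11.0, 1.8, 0] -8.8
[13.2, 1.9, 0] -10.5
[15.5, 2.0, 0] -12.2
[17.7, 2.0, 0] -14.0
```

Request:
play_rows --pt "2.2 0.5 0" --pt "4.4 0.9 0" --pt "6.6 1.3 0" --pt "8.8 1.5 0" --pt "11 1.8 0" --pt "13.2 1.9 0" --pt "15.5 2 0" --pt "15.5 2 0" --pt "9 2 0" --pt "9 2 -50" --pt "9 2 -100" --pt "9 2 -100" --twist '[-1.8, -3.5, -5.2, -7, -8.8, -10.5, -12.2, -12.2, -12.2, -12.2, -12.2, -12.2]' --grip '[1, 1, 1, 1, 1, 1, 1, 1, 1, 1, 1, 1]'

```text
t: 6.05
eef_pos: [624.1, -5.7, 158.8]
eef_rot: [0.005, 0.456, 0.89, 0.002]
force: [-0.2, 0.2, -0.8]
width: 0.2
grip_force: 0.0
```

```bash
python3 - <<'E'
from h import *
snap('wrist','w3');snap('scene','s3')
s=sensors.observe();print(s['eef_pos'],s['force'],s['t'])
a=cv2.imread('pics/w3.png')
cv2.imwrite('pics/w3b.png',cv2.resize(a,(800,600),interpolation=cv2.INTER_CUBIC))
E
```

```text
[620.35801217  -5.18296837 153.38886931] [ 0.98925888 -0.05320438 -0.13816812] 6.15
```

View pics/w3b.png

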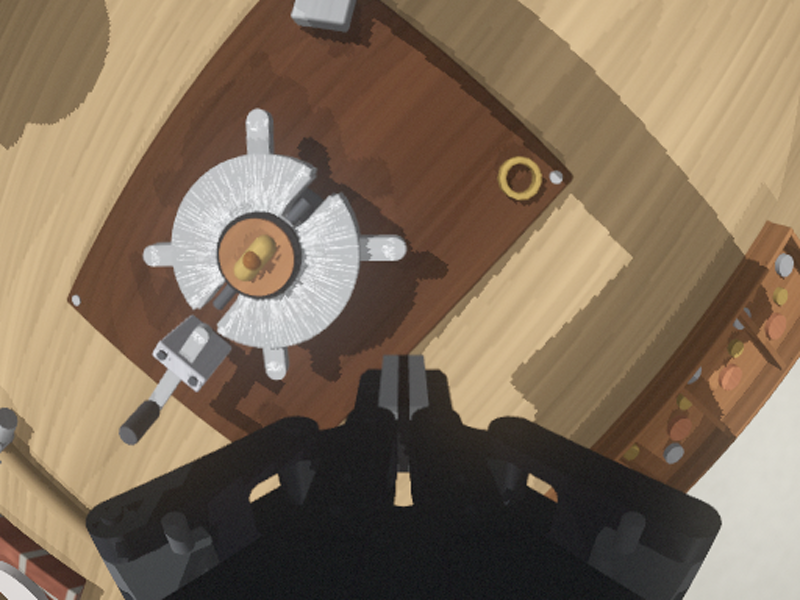

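```bash
python3 - <<'E'
from h import *
s=1.5625;P={}
for n,u,v,z in [('eR',405,247,50),('eT',258,111,50),('eL',145,255,50),('eB',277,378,50),('nU',329,180,58),('nD',208,313,58),('nose',207,328,57),('hbot',154,407,58),('htop',128,435,92),('gBL',192,316,62),('gBR',230,349,62),('gFL',155,352,62),('gFR',198,388,62)]:
    P[n]=ray('wrist',u/s,v/s,z,'w3')[:2]; print(n,P[n].round(1))
A=lambda v:np.degrees(np.arctan2(v[1],v[0])).round(1)
print(A(P['eR']-P['eL'])-45,A(P['eT']-P['eB'])-135,'plate notch',A(P['nU']-P['nD']))
c=sum(P[k] for k in('eR','eL','eT','eB'))/4
g=sum(P[k] for k in('gBL','gBR','gFL','gFR'))/4
print(c,g,A(c-g),A(c-P['hbot']),A(c-P['htop']),np.linalg.norm(c-P['htop']))
E
```

```text
eR [607.5  19.3]
eT [505.   34.1]
eL [488.4 -68.4]
eB [591.9 -84.6]
nU [557.1  26.2]
nD [540.  -70.3]
nose [543.4 -79.1]
hbot [ 536.7 -149.8]
htop [ 536.2 -149.6]
gBL [533.6 -75.4]
gBR [561.  -78.8]
gFL [ 523.5 -110.2]
gFR [ 556.2 -113.5]
-8.600000000000001 -8.799999999999997 plate notch 79.9
[548.20068884 -24.89439074] [543.58230174 -94.47530459] 86.2 84.8 84.5 125.25074237667157
```

Request:
play_rows --pt "0 1 50" --pt "0 1 100" --pt "0 1 100" --pt "3 1.5 100" --pt "6 1.8 100" --pt "7.5 2 100" --pt "9 2.2 100" --pt "10.2 2.2 100" --pt "10.2 2.2 100" --pt "2 2 100" --pt "2 2 50" --pt "2 2 0" --twist '[0, 0, 0, 0, -0.5, -1.2, -2.2, -3.1, -3.1, -3.1, -3.1, -3.1]' --grip '[1, 1, 1, 1, 1, 1, 1, 1, 1, 1, 1, 1]'

```text
t: 7.65
eef_pos: [619.2, -2.5, 152.2]
eef_rot: [-0.003, 0.432, 0.902, -0.001]
force: [1.2, -0.5, 0.5]
width: -0.1
grip_force: 0.0
```

```bash
python3 - <<'E'
from h import *
snap('wrist','w4')
s=sensors.observe();print(s['eef_pos'],s['eef_rot'],s['force'],s['t'])
a=cv2.imread('pics/w4.png')[50:305,50:305]
cv2.imwrite('pics/w4b.png',cv2.resize(a,(600,600),interpolation=cv2.INTER_CUBIC))
E
```

```text
[624.49021938  -3.05275253 161.45182135] [0.00438582 0.43213088 0.90179894 0.00152612] [ 2.73036371 -0.54072502  4.6065086 ] 7.7
```

View pics/w4b.png

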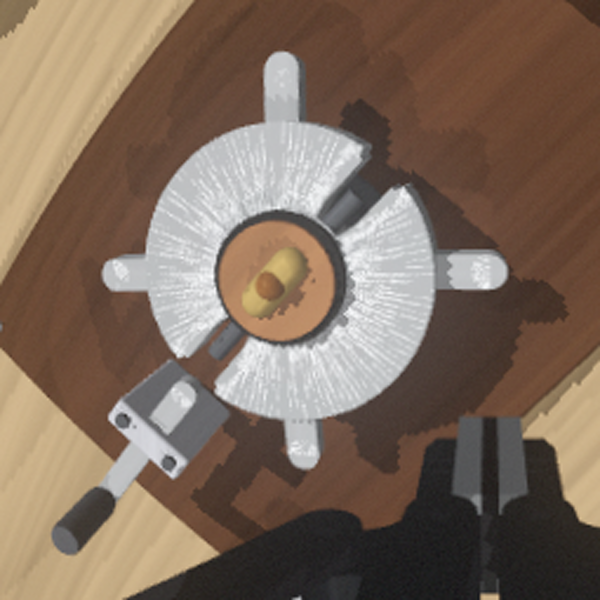

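```bash
python3 - <<'E'
from h import *
s=600/255;P={}
for n,u,v,z in [('eR',508,270,50),('eT',282,52,50),('eL',103,273,50),('eB',304,469,50),('nU',389,168,58),('nD',199.5,372,58),('nose',184,388,58),('bar',126,473,58),('hbot',102,497,60),('htop',65,539,92)]:
    P[n]=ray('wrist',50+u/s,50+v/s,z,'w4')[:2]; print(n,P[n].round(1))
A=lambda v:np.degrees(np.arctan2(v[1],v[0])).round(1)
c=sum(P[k] for k in('eR','eL','eT','eB'))/4
print(A(P['eR']-P['eL'])+45,A(P['eT']-P['eB'])-45,'notch',A(P['nU']-P['nD']),'c',c,(P['nU']+P['nD'])/2)
for k in('nose','bar','hbot','htop'): print(k,A(c-P[k]),np.linalg.norm(c-P[k]).round(1))
print('bolt',A(P['nose']-P['htop']),A(P['nose']-P['bar']))
E
```

```text
eR [617.7  19. ]
eT [508.3  31. ]
eL [495.4 -77.8]
eB [605.4 -92.8]
nU [563.9  22.6]
nD [550.8 -80.7]
nose [549.  -90.6]
bar [ 546.6 -142.6]
hbot [ 542.9 -160.6]
htop [ 542.7 -162.3]
83.4 83.1 notch 82.8 c [556.71339835 -30.14943809] [557.37542601 -29.08331808]
nose 82.8 61.0
bar 84.8 112.9
hbot 83.9 131.2
htop 83.9 132.9
bolt 84.9 87.3
```

Request:
play_rows --pt "-15 -31 0" --pt "-31 -62 0" --pt "-46 -93 0" --pt "-62 -124 0" --pt "-77 -155 0" --pt "-92.4 -186.1 0" --pt "-92.4 -186.1 0" --pt "-92.4 -186.1 30" --pt "-92.4 -186.1 55" --pt "-92.4 -186.1 73" --pt "-92.4 -186.1 73" --pt "-92.4 -186.1 73" --twist '[8, 16, 24, 32, 40, 44.5, 44.5, 44.5, 44.5, 44.5, 44.5, 44.5]' --grip '[1, 1, 1, 1, 1, 1, 1, 1, 1, 1, 1, 1]'

```text
t: 9.2
eef_pos: [534.6, -191.1, 81.0]
eef_rot: [0.001, 0.741, 0.671, 0.0]
force: [-0.2, -0.1, 0.1]
width: -0.0
grip_force: 0.0
```

```bash
python3 - <<'E'
from h import *
snap('wrist','w5')
s=sensors.observe();print(s['eef_pos'],s['eef_rot'],s['force'],s['t'])
a=cv2.imread('pics/w5.png')[60:320,120:380]
cv2.imwrite('pics/w5b.png',cv2.resize(a,(600,600),interpolation=cv2.INTER_CUBIC))
E
```

```text
[ 534.81010192 -191.30247781   81.39342036] [9.81799010e-04 7.41265871e-01 6.71210675e-01 4.17799123e-04] [ 1.39662381  0.00711499 -0.03448389] 9.25
```

View pics/w5b.png

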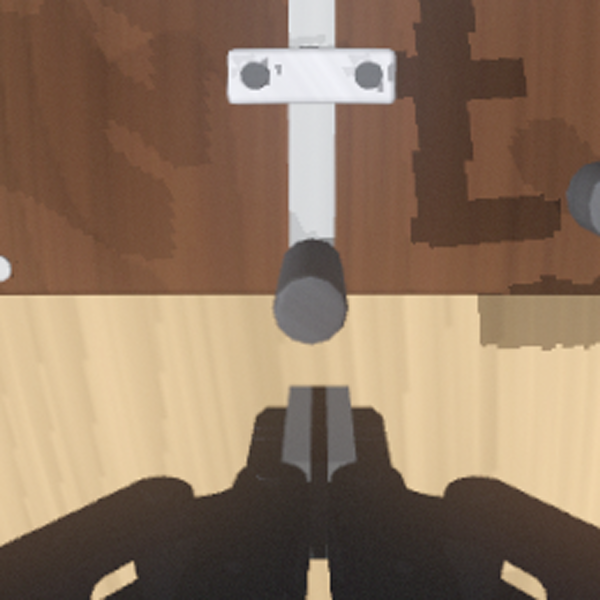

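Request:
play_rows --pt "5 -1.5 0" --pt "10 -1.5 0" --pt "14 -1.5 0" --pt "17 -1.5 0" --pt "19 -1.5 0" --pt "21 -1.5 0" --pt "22.5 -1.5 0" --pt "24 -1.5 0" --pt "25.5 -1.5 0" --pt "27 -1.5 0" --pt "27 -1.5 0" --twist '[0, 0, 0, 0, 0, 0, 0, 0, 0, 0, 0]' --grip '[1, 1, 1, 1, 1, 1, 1, 1, 1, 1, 1]'

```text
t: 10.62
eef_pos: [535.1, -163.8, 80.4]
eef_rot: [-0.0, 0.741, 0.671, 0.0]
force: [-0.7, -1.4, 1.0]
width: -0.1
grip_force: 0.9
```

Request:
play_rows --pt "1 0 0" --pt "2 0 0" --pt "3 0 0" --pt "4 0 0" --twist '[0, 0, 0, 0]' --grip '[1, 1, 1, 1]'

```text
t: 11.12
eef_pos: [535.5, -160.0, 80.3]
eef_rot: [0.0, 0.741, 0.671, 0.0]
force: [-0.7, -2.5, 2.6]
width: 0.2
grip_force: 1.3
```

Request:
play_rows --pt "0.5 0 0" --pt "1 0 0" --twist '[0, 0]' --grip '[1, 1]'

```text
t: 11.38
eef_pos: [535.6, -159.1, 80.3]
eef_rot: [0.0, 0.741, 0.671, 0.0]
force: [-0.8, -2.0, 2.2]
width: -0.0
grip_force: 1.3
```

Request:
play_rows --pt "0.5 0 0" --pt "1 0 0" --twist '[0, 0]' --grip '[1, 1]'

```text
t: 11.62
eef_pos: [535.6, -158.5, 80.4]
eef_rot: [0.0, 0.741, 0.671, -0.0]
force: [-1.1, -4.4, 2.0]
width: -0.2
grip_force: 2.3
```

Request:
play_rows --pt "0.5 0 0" --pt "1 0 0" --twist '[0, 0]' --grip '[1, 1]'

```text
t: 11.88
eef_pos: [535.7, -158.4, 80.5]
eef_rot: [0.001, 0.741, 0.671, -0.001]
force: [-1.5, -7.4, 1.1]
width: -0.2
grip_force: 3.7
```

Request:
play_rows --pt "0.5 0 0" --pt "1 0 0" --pt "1 0 0" --twist '[0, 0, 0]' --grip '[1, 1, 1]'

```text
t: 12.25
eef_pos: [535.7, -158.2, 80.5]
eef_rot: [0.001, 0.741, 0.671, -0.001]
force: [-1.8, -8.8, 1.0]
width: 0.1
grip_force: 4.5
```

Request:
play_rows --pt "0.5 0 0" --pt "1 0 0" --pt "1 0 0" --twist '[0, 0, 0]' --grip '[1, 1, 1]'

```text
t: 12.62
eef_pos: [535.7, -158.1, 80.5]
eef_rot: [0.002, 0.741, 0.671, -0.002]
force: [-2.4, -11.7, 1.1]
width: -0.0
grip_force: 5.8
```

```bash
python3 - <<'E'
from h import *
snap('wrist','w6');snap('side','s6')
a=cv2.imread('pics/w6.png')[20:260,140:380];b=cv2.imread('pics/s6.png')[150:250,190:290]
cv2.imwrite('pics/w6b.png',np.hstack([cv2.resize(x,(400,400),interpolation=cv2.INTER_CUBIC) for x in(a,b)]))
E
```

```text
(no output)
```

View pics/w6b.png

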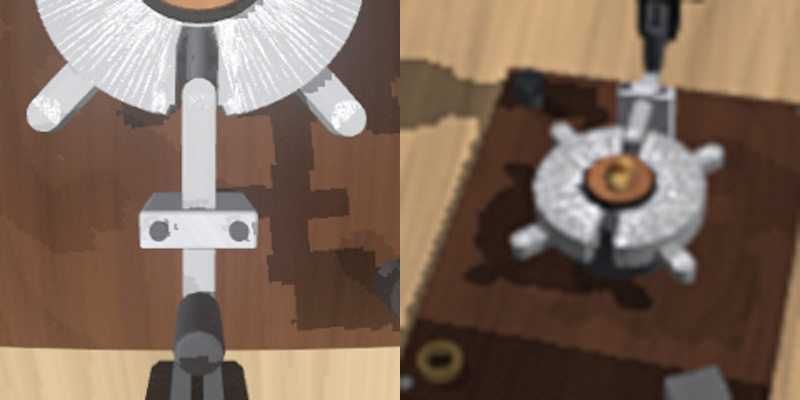

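The nose sits inside the notch against the dark stop at (198,80); force now rises without travel.

Request:
play_rows --pt "0.5 0 0" --pt "1.0 0 0" --pt "1.0 0 0" --pt "1.0 0 0" --twist '[0, 0, 0, 0]' --grip '[1, 1, 1, 1]'

```text
t: 13.22
eef_pos: [535.7, -158.0, 80.6]
eef_rot: [0.002, 0.741, 0.671, -0.002]
force: [-4.2, -13.7, 0.2]
width: -0.4
grip_force: 7.0
```

Request:
play_rows --pt "0.4 0 0" --pt "0.4 0 0" --pt "0.4 0 0" --pt "0.4 0 0" --pt "0.4 0 0" --pt "0.4 0 0" --pt "0.4 0 0" --twist '[0, 0, 0, 0, 0, 0, 0]' --grip '[1, 1, 1, 1, 1, 1, 1]'

```text
t: 14.1
eef_pos: [535.8, -158.0, 80.6]
eef_rot: [0.003, 0.741, 0.671, -0.003]
force: [-3.0, -13.3, -0.2]
width: -0.2
grip_force: 7.5
```

Request:
play_rows --pt "0.2 0 0" --pt "0.2 0 0" --pt "0.2 0 0" --pt "0.2 0 0" --pt "0.2 0 0" --pt "0.2 0 0" --twist '[0, 0, 0, 0, 0, 0]' --grip '[1, 1, 1, 1, 1, 1]'

```text
t: 14.85
eef_pos: [535.7, -158.0, 80.6]
eef_rot: [0.003, 0.741, 0.671, -0.003]
force: [-3.2, -15.0, 0.7]
width: -0.1
grip_force: 7.7
```

Request:
play_rows --pt "-5 0 0" --pt "-12 0 0" --pt "-25 0 0" --pt "-25 0 -40" --pt "-25 0 -80" --pt "-25 0 -80" --twist '[0, 0, 0, 0, 0, 0]' --grip '[1, 1, 1, 1, 1, 1]'

```text
t: 15.6
eef_pos: [536.4, -179.9, 164.4]
eef_rot: [0.004, 0.741, 0.671, 0.002]
force: [1.6, -0.6, 0.5]
width: 0.2
grip_force: 0.0
```

```bash
python3 - <<'E'
from h import *
snap('wrist','w7')
cv2.imwrite('pics/w7b.png',cv2.resize(cv2.imread('pics/w7.png'),(800,600)))
E
```

```text
(no output)
```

View pics/w7b.png

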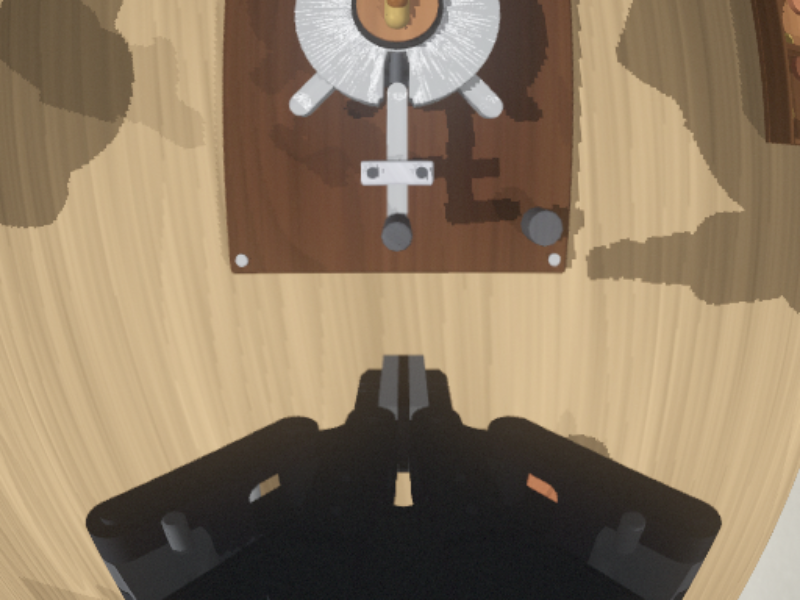

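The bolt nose (398,90) is in the notch against its stop. The fingers are clear and the bystanders in view are undisturbed.

```bash
python3 -c "
from bench import robot
print(robot.job_done())"
```

```text
the job is handed in; nothing more can be done
None
```

The plate was turned by its ear until a notch faced the bolt, the bolt was pressed home against the stop at about 15 N for over half a second, and the fingers were withdrawn; the job is handed in.

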